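# Hang the wrecking bar back in its notch

## Robot

A 6-joint arm with a two-finger parallel gripper is mounted at the origin on the work surface. World frame = base frame: x ahead of the robot, y to its left, z up, the work surface at z = 0. Lengths are in m, angles in degrees, forces in N, time in s.
With the tool pointing down it reaches from about 0.4 to 0.825 m from the base axis. Payload 7 kg.
Tool frame: the origin (TCP) lies midway between the tips of the shut fingers; the grasp point (between the pads) lies 19 mm behind it; z points along the fingers, y is the line along which they close (so a half turn about z gives the same grasp; the last joint's range is limited). The gripper opens to 88 mm and grips with 3 to 60 N. Pads are 19 mm wide; open, the fingers measure 130 mm over their backs; the gripper's body (78 mm by 193 mm) begins 47 mm behind the grasp point.
Start: joints at [-50.93, 20.546, 0.682, 0, -70.136, -16.507], TCP at [0.259, -0.623, 0.227] pointing down, gripper open.
Joint ranges: [-176.03, 176.03], [-82.01, 121.73], [-58.28, 71.71], [-173.87, 95.51], [-174.79, -0.11], [-173.66, 173.66]. Speed limits (degrees/s): [136.94, 136.94, 172.46, 180, 180, 180].

## Interface

Orientations are given as [roll, pitch, yaw] about the fixed x, y, z axes, in that order (R = Rz(yaw) Ry(pitch) Rx(roll)).
In Python, from plant import ctrl gives the robot as it stands.
- The arm moves only by the tool arm_command, never from a script. Its argument "steps" is a list of rows, each an object with "translation": the shift along the tool's x, y, z in mm, a list of three; "rotation": the turn, a rotation vector about the tool's x, y, z in units of 5 degrees (1.0 is 5 degrees), a list of three; "claw": the finger opening in mm, from 0 to 87.6. In form: [{"translation": [x, y, z], "rotation": [rx, ry, rz], "claw": claw}, ...]. A call has 1 to 5 rows; each row is the pose to reach, as a shift and turn from the pose commanded when the call began, along the tool's axes at that moment; what a row does not reach only later rows make up. A row lasts 1/10 s, in which the tool goes at most 50 mm and 8.59 degrees, less where a joint would pass 70% of its speed; a pose out of reach is approached as far as the arm can. A call with a gripper value outside its range is refused whole. The fingers move at their own pace and stop on an object; the grip force is fixed at half the most. Time passes only in rows, so rows that repeat a pose let the fingers close. It gives the time, the measured TCP pose, the force, the opening and the grip force at its end, in the units of the state.
- ctrl.get_obs(): the state, without advancing time (a new reading comes with each control period).
- ctrl.snapshot(name): name is "scene" or "side" or "wrist"; returns (picture, depth): 420x560x3 uint8, red, green, blue; 420x560 float32, m along the optical axis (not along the pixel's ray), 0 where there is no reading.
- ctrl.calibration(name): a dict with "vertical_fov" (degrees; the focal length in pixels is half the picture's height over the tangent of half this angle, whatever the lens; pixels are square), "cx", "cy" (the principal point, pixels), "rvec" (rotation vector, rad) and "tvec" (3), from world to camera coordinates, as OpenCV has them; the wrist camera has in their place "hand_eye" (4x4, takes a point from camera to tool coordinates, whose origin is the TCP and whose axes are the flange's). Camera axes: x right, y down, z forward; pixel columns grow to the right and rows downward; lengths in m; the calibration is good to about 2 mm. A picture is of the moment at which its call begins: read the wrist's pose just before it. calibration takes no time and is no camera call.
- ctrl.close_job(): hands the job in; it is judged then, once.
The state is a dict: "clock": time; "joint_pos": joint angles; "qvel": joint speeds; "tau": joint torques, N m; "tool_pos": TCP position; "orientation": TCP orientation; "force": force on the tool from outside, world axes, zero at the start; "moment": the same for the moment, N m; "opening": finger opening in m; "gripper_force": force on a finger pad.
Only numpy, scipy, OpenCV 4.12 (cv2) and the standard library are available. Lean on these libraries where they do the work, as an engineer would, in place of code of your own. Each camera call takes 0.05 s, during which the arm holds its last target. There are 200 camera calls.

## Task

The small wrecking bar has been left hooked over the front wall of the opened crate. Unhook it and hang it back on the notched tool rail, in the free notch between the two bars hanging there and the same way round as they are, without knocking them and without bearing down hard on the rail. The notch was cut by hand and may not be quite midway, so feel for it along the rail, and leave the bar hanging fully down in its notch.

Things in the scene. Friction and masses are not known exactly. Their poses are not given: they have to be found in the camera images.
- bar_grip (a point): The wrecking bar to hang up (dark steel, 0.3 to 0.5 kg), at first hooked over the crate's front wall. Point: middle of its hook, where it is best taken. Own axes: z up, x from the shank (-x) to the claw (+x), y across the bar. Shank front face at x = -26 mm, claw back face at +26 mm: flat upright faces to grip across (52 mm), good from 14 mm above to 20 mm below the point.
- bar: The same bar; origin on the hook's flat inner top, which bears on rim or rail: 2 mm above bar_grip and 3 mm towards the claw; axes as bar_grip. Hook inside x = -15 to +15 mm; bar top 14 mm above; claw ends 40 mm below. Top run and shank are 12 mm wide in y, claw and chisel foot 30 mm. When hung it leans up to 3 degrees.
- bar_shank (a point): Middle of that bar's shank: 90 mm below the hook's inner top and 22 mm to the -x side of it; the shank is 14 mm thick in x. The chisel foot ends 205 mm below the hook's inner top, bent a little towards the claw's side. Axes as bar.
- crate_rim (a point): Middle of the top of the crate's front wall, 240 mm above the bench; the crate is fixed. With the batten nailed on outside the rim is 25 mm thick and 260 mm long along the point's y; x points into the crate, z up. Behind the wall the crate is open for 60 mm (a carton inside is 84 mm high).
- rail_mid (a point): Middle of the tool rail, on its plain top, 243 mm above the bench. A rigid, fixed 25 mm square tube along the point's y, 320 mm long, on end posts; x points across it, away from the robot's side. Neighbours hang 42 mm to either side. The free notch was cut by hand: its centre is anywhere from 9 mm on one side of this point to 9 mm on the other, not measured: feel for it.
- rail: The whole rail; origin on the bench under rail_mid, same axes. Its notches cross the full width of the tube, 15 mm wide along it and 8 mm deep, square-edged with flat floors, so a bar's top run has 1.5 mm to spare on each side. A swarf hook hangs 100 mm to the +y side.
- left_bar_hook (a point): Flat inner top of the hook of the loose neighbour bar on the +y side of the gap: same shape and widths, 200 mm to its foot. Axes as bar: shank on the robot's side of the rail, claw behind. The clear gap between the two neighbours is about 54 mm.
- right_bar_hook (a point): Flat inner top of the hook of the loose neighbour bar on the -y side of the gap: same shape and widths, 190 mm to its foot. Same axes.
- left_bar: The whole neighbour bar on the +y side, 0.42 kg; origin at left_bar_hook.
- right_bar: The whole neighbour bar on the -y side, 0.36 kg; origin at right_bar_hook.
Things that resemble listed ones, but are neither listed nor needed, are in the scene too. What is shaped like the right_bar but red is not meant.

How it is judged:
By the outcome, as a careful person would: the job done as asked, in the order asked, and still so for the second after the job is handed in, with the robot touching nothing.
It also fails if it takes over 72 s, if anything falls off the work surface, if the arm or the gripper's body presses on something with over 40 N, if the wrist force passes 120 N, or if a joint passes its speed limit or range.

## Working session

There is one attempt and no reset: what is moved stays moved. The work goes in short steps, Python scripts to look and compute and a tool call to move; the robot and the scene stay as the last step left them, time stands still between calls to the robot, and variables do not carry over. Pictures are saved under pics/ and viewed, at most 10 in all, crops included, and the job is handed in when it is done.

Besides the shell and the picture viewer there is one more tool, called as name(argument=value, ...), one argument or row to a line, values as JSON. arm_command: Moves the arm, as the interface text tells. Its arguments: {"type":"object","properties":{"steps":{"type":"array"}},"required":["steps"]}

```bash
mkdir -p pics; ls; cat > h.py <<'E'
import numpy as np, cv2, json
from plant import ctrl
from scipy.spatial.transform import Rotation as R
def snap(n):
    o=ctrl.get_obs(); p,d=ctrl.snapshot(n); c=ctrl.calibration(n)
    f=210/np.tan(np.radians(c["vertical_fov"])/2)
    if n=="wrist":
        T=np.eye(4);T[:3,:3]=R.from_euler('xyz',o["orientation"],degrees=True).as_matrix();T[:3,3]=o["tool_pos"]
        M=T@np.array(c["hand_eye"])
    else:
        W=np.eye(4);W[:3,:3]=R.from_rotvec(np.ravel(c["rvec"])).as_matrix();W[:3,3]=np.ravel(c["tvec"]);M=np.linalg.inv(W)
    return p,d,(f,c["cx"],c["cy"],M)
def cloud(d,K):
    f,cx,cy,M=K; v,u=np.mgrid[:d.shape[0],:d.shape[1]]
    P=np.stack([(u-cx)/f*d,(v-cy)/f*d,d],-1)@M[:3,:3].T+M[:3,3]; P[d<=0]=np.nan
    return P
def proj(X,K):
    f,cx,cy,M=K; q=(np.asarray(X)-M[:3,3])@M[:3,:3]; return np.stack([f*q[...,0]/q[...,2]+cx,f*q[...,1]/q[...,2]+cy],-1)
def ray(u,v,z,K):
    f,cx,cy,M=K; r=M[:3,:3]@np.array([(u-cx)/f,(v-cy)/f,1]); return M[:3,3]+r*(z-M[2,3])/r[2]
def save(name,p): cv2.imwrite("pics/"+name,p[...,::-1])
E
python3 - <<'E'
from h import *
print(ctrl.get_obs())
for n in("scene","side"):
    p,d,K=snap(n); save(n+"0.png",p); np.savez(n+"0.npz",p=p,d=d,P=cloud(d,K)); print(n,K[0],K[3].round(3).tolist(),ctrl.calibration(n).keys())
E
```

```text
pics
{'clock': 0.0, 'joint_pos': array([-5.09284619e+01,  2.05905454e+01,  6.33642420e-01, -2.15139106e-02,
       -7.01356105e+01, -1.65089180e+01]), 'qvel': array([-0.06736272,  0.06449273,  0.05694681,  0.0263633 ,  0.01681837,
        0.0139308 ]), 'tau': array([-8.32329042e-04, -5.82718527e+01,  2.93058944e+01,  6.99724227e+00,
        6.99079319e-03, -8.41330666e-05]), 'tool_pos': array([ 0.258807  , -0.62287778,  0.22562735]), 'orientation': array([ 1.79905553e+02, -6.90104646e-03, -1.57444701e+02]), 'force': array([ 1.37093614, -0.31736992, -0.4584919 ]), 'moment': array([0.04984145, 0.04614354, 0.02311583]), 'gripper_force': 0.0, 'opening': 0.08775138456245767}
scene 546.5842005951494 [[-0.514, 0.723, -0.463, 0.995], [0.858, 0.427, -0.286, 0.307], [-0.009, -0.544, -0.839, 1.122], [0.0, 0.0, 0.0, 1.0]] dict_keys(['vertical_fov', 'cx', 'cy', 'rvec', 'tvec'])
side 530.4617534460781 [[-0.986, -0.108, 0.129, 0.265], [-0.168, 0.61, -0.774, 1.002], [0.005, -0.785, -0.62, 0.966], [0.0, 0.0, 0.0, 1.0]] dict_keys(['vertical_fov', 'cx', 'cy', 'rvec', 'tvec'])
```

View pics/scene0.png

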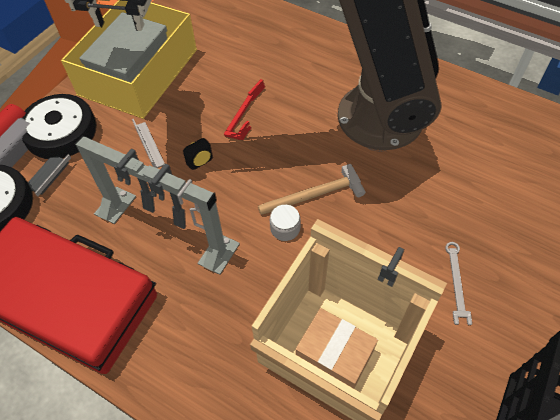

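View pics/side0.png

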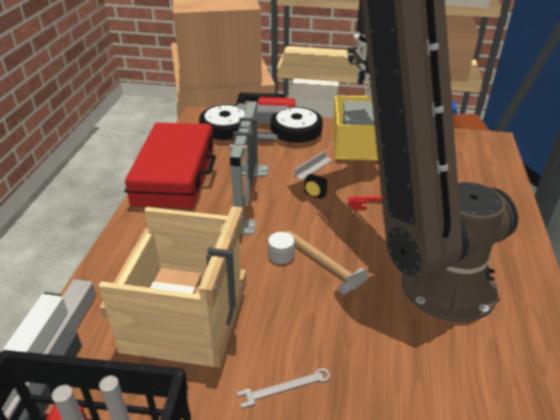

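Scene: target bar over the crate's robot-side wall at about (392,262). The rail runs from (85,148) to (212,200), with dark bars near (125,165), (150,180) and (178,200) and the swarf hook near (198,215). The crate is at lower right. I'll enlarge both areas.

```bash
python3 - <<'E'
import numpy as np,cv2
z=np.load("scene0.npz");p=z["p"];P=z["P"]
a=cv2.resize(p[125:275,70:250],None,fx=4,fy=4,interpolation=cv2.INTER_CUBIC)[:600]
b=cv2.resize(p[215:300,340:460],None,fx=4,fy=4,interpolation=cv2.INTER_CUBIC)
cv2.imwrite("pics/c1.png",a[...,::-1])
np.set_printoptions(precision=3,suppress=True)
# rail top: z in .238-.248, region
for nm,(r0,r1,c0,c1),zr in (("rail",(130,215,70,220),(.236,.250)),("rim",(215,300,300,450),(.232,.246))):
    Q=P[r0:r1,c0:c1].reshape(-1,3);C=p[r0:r1,c0:c1].reshape(-1,3).astype(int)
    m=(Q[:,2]>zr[0])&(Q[:,2]<zr[1]);q=Q[m];print(nm,m.sum(),q.min(0),q.max(0))
    (cx,cy),(w,h),an=cv2.minAreaRect((q[:,:2]*1000).astype(np.float32));print(cx,cy,w,h,an)
# bar on crate: dark pixels
for (r0,r1,c0,c1) in ((235,300,365,415),):
    Q=P[r0:r1,c0:c1];C=p[r0:r1,c0:c1].astype(int)
    m=(C.max(-1)<110)&(Q[...,2]>.235);q=Q[m];print(m.sum(),q.mean(0),q.min(0),q.max(0))
Q=P.reshape(-1,3);C=p.reshape(-1,3)
for u,v in ((122,160),(150,172),(178,185),(392,255),(398,250),(386,272)): print(u,v,P[v,u],p[v,u])
E
```

```text
rail 2048 [ 0.551 -0.449  0.236] [ 0.608 -0.12   0.25 ]
580.1130981445312 -284.80194091796875 52.89945602416992 327.8031311035156 3.321777820587158
rim 2040 [0.492 0.074 0.232] [0.542 0.334 0.246]
519.516357421875 204.9571075439453 49.27275848388672 260.00067138671875 4.199974536895752
268 [0.524 0.239 0.251] [0.491 0.222 0.235] [0.542 0.253 0.259]
122 160 [ 0.59  -0.329  0.249] [85 86 85]
150 172 [ 0.581 -0.265  0.243] [161 164 152]
178 185 [ 0.579 -0.197  0.243] [158 161 150]
392 255 [ 0.37   0.208 -0.   ] [169 111  73]
398 250 [0.499 0.235 0.257] [87 90 89]
386 272 [0.539 0.234 0.238] [50 50 50]
```

View pics/c1.png

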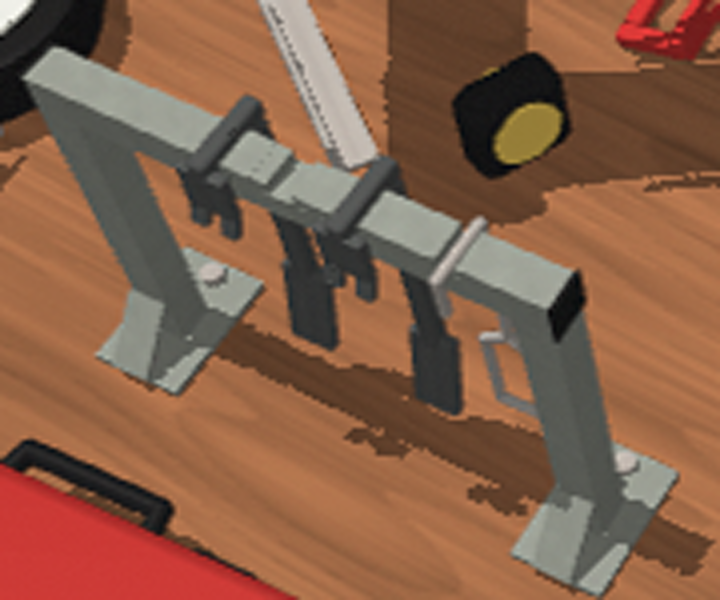

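Bars on the rail: right neighbour's hook at about (127,160), left neighbour's at about (161,175). Both have shanks on the robot's side. The free notch shows between them near (141,165) and the swarf hook is at (185,187). The red bar lies on the bench at (245,110) and isn't the one meant. The bar to move is the dark one on the crate's front wall at (392,262). Next I fit the frames.

```bash
python3 - <<'E'
import numpy as np,cv2
np.set_printoptions(precision=4,suppress=True)
z=np.load("scene0.npz");p=z["p"].astype(int);P=z["P"]
def fit(name,m):
    q=P[m]; c=np.median(q,0)
    for _ in range(3):
        U,S,V=np.linalg.svd(q[:,:2]-q[:,:2].mean(0),full_matrices=False); a=V[0]*np.sign(V[0][1]); n=np.array([a[1],-a[0]])
        t=(q[:,:2]-q[:,:2].mean(0)); s=t@a; w=t@n
        k=np.abs(w-np.median(w))<.016; q=q[k]
    o=q[:,:2].mean(0);s=(q[:,:2]-o)@a;w=(q[:,:2]-o)@n
    print(name,len(q),"x-yaw",np.degrees(np.arctan2(n[1],n[0])),"s",s.min(),s.max(),"w",np.percentile(w,[1,5,95,99]),"mid",o+a*(s.min()+s.max())/2+n*(np.percentile(w,2)+np.percentile(w,98))/2,"z",np.median(q[:,2]))
    return o,a,n
u=np.arange(560)[None,:]+0*np.arange(420)[:,None];v=np.arange(420)[:,None]+0*u
reg=(u>70)&(u<222)&(v>130)&(v<215)
o,a,n=fit("rail",reg&(abs(P[...,2]-.243)<.004)&(p.max(-1)>120))
reg2=(u>300)&(u<450)&(v>215)&(v<300)
o2,a2,n2=fit("rim",reg2&(abs(P[...,2]-.240)<.004)&(p.max(-1)>120)&(P[...,0]<.56))
m=reg2&(p.max(-1)<110)&(P[...,2]>.246)
q=P[m];print("bar top",len(q),q.mean(0),np.percentile(q,[2,98],0)); print("yaw",np.degrees(np.arctan2(*(np.linalg.svd(q[:,:2]-q[:,:2].mean(0),full_matrices=False)[2][0][::-1]))),"s",(q[:,:2]-o2)@a2@np.ones(len(q))/len(q))
for nm,rg in (("right",(u>110)&(u<140)),("left",(u>145)&(u<175))):
    m=reg&rg&(p.max(-1)<110)&(P[...,2]>.244)&(P[...,2]<.27);q=P[m];print(nm,len(q),q.mean(0),np.median((q[:,:2]-o)@a))
# notch: low points between bars
m=reg&(P[...,2]<.2395)&(P[...,2]>.230)&(p.max(-1)>90);q=P[m];s=(q[:,:2]-o)@a;w=(q[:,:2]-o)@n
k=(abs(w)<.012);print("notch s",np.sort(s[k]).round(3),"o",o,a)
E
```

```text
rail 1269 x-yaw 3.7539901582721256 s -0.1649943118526343 0.15181133683260925 w [-0.0129 -0.0113  0.0112  0.0127] mid [ 0.5811 -0.285 ] z 0.24404438084344116
rim 1770 x-yaw 0.07457586538678497 s -0.13435826631849687 0.12564285207707646 w [-0.0137 -0.0122  0.0116  0.0125] mid [0.5187 0.2044] z 0.2407826030334081
bar top 201 [0.5193 0.2386 0.2535] [[0.4914 0.2284 0.2464]
 [0.5402 0.2508 0.2573]]
yaw -0.10818412855565158 s 0.02978579092415672
right 148 [ 0.5831 -0.3246  0.2489] -0.04555137527050952
left 158 [ 0.5791 -0.2411  0.2487] 0.03780544104780404
notch s [-0.078 -0.075 -0.041 -0.031 -0.016 -0.015 -0.013 -0.013 -0.013 -0.012
 -0.012 -0.012 -0.012 -0.012 -0.012 -0.011 -0.011 -0.011 -0.011 -0.011
 -0.011 -0.01  -0.01  -0.01  -0.01  -0.01  -0.009 -0.009 -0.009 -0.008
 -0.008 -0.008 -0.008 -0.008 -0.008 -0.008 -0.007 -0.007 -0.007 -0.006
 -0.006 -0.006 -0.006 -0.006 -0.006 -0.005 -0.005 -0.005 -0.005 -0.005
 -0.005 -0.004 -0.004 -0.004 -0.003 -0.003 -0.001  0.002  0.01   0.017
  0.087  0.087  0.087  0.088  0.088  0.092  0.095  0.096  0.1    0.106
  0.147] o [ 0.5808 -0.2784] [-0.0655  0.9979]
```

arm_command(
  steps=[
    {"translation": [0,0,-50],"rotation": [0,0,0],"claw": 80},
    {"translation": [-40,50,-100],"rotation": [0,0,0],"claw": 80},
    {"translation": [-80,100,-195],"rotation": [0,0,0],"claw": 80},
    {"translation": [-80,100,-195],"rotation": [0,0,0],"claw": 80},
    {"translation": [-80,100,-195],"rotation": [0,0,0],"claw": 80},
  ],
)

```text
clock: 0.6
tool_pos: [0.2945, -0.4989, 0.4234]
orientation: [-180.0, 0.0, -157.4]
force: [0.9, -0.7, 0.3]
opening: 0.0802
gripper_force: 0.0
```

arm_command(
  steps=[
    {"translation": [-152,187,0],"rotation": [0,0,0],"claw": 80},
    {"translation": [-152,187,0],"rotation": [0,0,0],"claw": 80},
    {"translation": [-152,187,0],"rotation": [0,0,0],"claw": 80},
    {"translation": [-152,187,0],"rotation": [0,0,0],"claw": 80},
    {"translation": [-152,187,0],"rotation": [0,0,0],"claw": 80},
  ],
)

```text
clock: 1.1
tool_pos: [0.3629, -0.267, 0.4215]
orientation: [180.0, 0.0, -157.4]
force: [0.5, 1.0, 0.6]
opening: 0.08
gripper_force: 0.0
```

arm_command(
  steps=[
    {"translation": [-152,187,0],"rotation": [0,0,0],"claw": 80},
    {"translation": [-152,187,0],"rotation": [0,0,0],"claw": 80},
    {"translation": [-152,187,0],"rotation": [0,0,0],"claw": 80},
    {"translation": [-152,187,0],"rotation": [0,0,0],"claw": 80},
    {"translation": [-152,187,0],"rotation": [0,0,0],"claw": 80},
  ],
)

```text
clock: 1.6
tool_pos: [0.4316, -0.0358, 0.4216]
orientation: [180.0, 0.0, -157.4]
force: [0.9, 0.3, 0.4]
opening: 0.0802
gripper_force: 0.0
```

arm_command(
  steps=[
    {"translation": [-152,187,0],"rotation": [0,0,0],"claw": 80},
    {"translation": [-152,187,0],"rotation": [0,0,0],"claw": 80},
    {"translation": [-152,187,0],"rotation": [0,0,0],"claw": 80},
    {"translation": [-152,187,0],"rotation": [0,0,0],"claw": 80},
    {"translation": [-152,187,0],"rotation": [0,0,0],"claw": 80},
  ],
)

```text
clock: 2.1
tool_pos: [0.5003, 0.1953, 0.421]
orientation: [180.0, -0.0, -157.4]
force: [0.7, -0.8, 0.3]
opening: 0.0798
gripper_force: 0.0
```

arm_command(
  steps=[
    {"translation": [-31,36,0],"rotation": [0,0,-8.4],"claw": 80},
    {"translation": [-31,36,0],"rotation": [0,0,-8.4],"claw": 80},
    {"translation": [-31,36,0],"rotation": [0,0,-8.4],"claw": 80},
    {"translation": [-31,36,0],"rotation": [0,0,-8.4],"claw": 80},
    {"translation": [-31,36,0],"rotation": [0,0,-8.4],"claw": 80},
  ],
)

```text
clock: 2.6
tool_pos: [0.515, 0.2381, 0.4209]
orientation: [180.0, -0.1, -115.1]
force: [0.1, 1.0, -0.4]
opening: 0.0803
gripper_force: 0.0
```

arm_command(
  steps=[
    {"translation": [0,0,0],"rotation": [0,0,-5.09],"claw": 80},
    {"translation": [0,0,0],"rotation": [0,0,-5.09],"claw": 80},
    {"translation": [0,0,0],"rotation": [0,0,-5.09],"claw": 80},
    {"translation": [0,0,0],"rotation": [0,0,-5.09],"claw": 80},
    {"translation": [0,0,0],"rotation": [0,0,-5.09],"claw": 80},
  ],
)

```text
clock: 3.1
tool_pos: [0.515, 0.2378, 0.4213]
orientation: [180.0, -0.0, -90.2]
force: [-0.6, 0.2, -0.3]
opening: 0.08
gripper_force: 0.0
```

```bash
python3 - <<'E'
from h import *
np.set_printoptions(precision=4,suppress=True)
p,d,K=snap("wrist"); P=cloud(d,K); save("w1.png",p); print(K[0],K[3].round(3).tolist())
m=(P[...,2]>.246)&(P[...,2]<.27)&(abs(P[...,1]-.238)<.03)&(abs(P[...,0]-.515)<.06)&(p.max(-1)<120);q=P[m]
print(len(q));
if len(q):
  (c,wh,an)=cv2.minAreaRect((q[:,:2]*1000).astype(np.float32));print(c,wh,an,np.percentile(q,[2,50,98],0))
  V=np.linalg.svd(q[:,:2]-q[:,:2].mean(0),full_matrices=False)[2][0];print("yaw",np.degrees(np.arctan(V[1]/V[0])),q.mean(0))
  for x in (.49,.505,.52,.535): k=abs(q[:,0]-x)<.005;print(x,np.percentile(q[k,1],[2,98]))
E
```

```text
315.12843813599454 [[-1.0, 0.004, 0.002, 0.515], [0.005, 0.953, 0.304, 0.156], [-0.0, 0.304, -0.953, 0.579], [0.0, 0.0, 0.0, 1.0]]
563
(514.4906616210938, 237.24009704589844) (50.254878997802734, 27.779008865356445) 1.1063190698623657 [[0.4906 0.2293 0.2463]
 [0.5162 0.2374 0.2529]
 [0.5388 0.2471 0.2549]]
yaw -0.7142601841988844 [0.5158 0.2375 0.2523]
0.49 [0.2328 0.2436]
0.505 [0.2326 0.2435]
0.52 [0.2326 0.2432]
0.535 [0.225  0.2508]
```

View pics/w1.png

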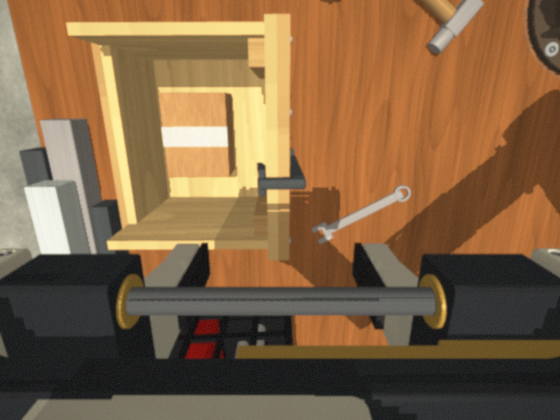

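Wrist view: the bar's top run spans (258–305, 183), with the shank on the robot's side (right) and the claw inside the crate. It is square to the wall. The tool is already centred on it, so I descend and grip.

arm_command(
  steps=[
    {"translation": [0,0,50],"rotation": [0,0,0],"claw": 80},
    {"translation": [0,0,100],"rotation": [0,0,0],"claw": 80},
    {"translation": [0,0,140],"rotation": [0,0,0],"claw": 80},
    {"translation": [0,0,150],"rotation": [0,0,0],"claw": 80},
    {"translation": [0,0,150],"rotation": [0,0,0],"claw": 80},
  ],
)

```text
clock: 3.65
tool_pos: [0.5149, 0.2375, 0.2709]
orientation: [179.9, -0.1, -90.1]
force: [-0.0, -0.3, 1.1]
opening: 0.0801
gripper_force: 0.0
```

arm_command(
  steps=[
    {"translation": [0,0,15],"rotation": [0,0,0],"claw": 80},
    {"translation": [0,0,30],"rotation": [0,0,0],"claw": 80},
    {"translation": [0,0,45],"rotation": [0,0,0],"claw": 80},
    {"translation": [0,0,51],"rotation": [0,0,0],"claw": 80},
    {"translation": [0,0,51],"rotation": [0,0,0],"claw": 80},
  ],
)

```text
clock: 4.15
tool_pos: [0.5158, 0.2383, 0.2218]
orientation: [-179.9, 0.0, -90.0]
force: [0.5, -0.2, 0.8]
opening: 0.0801
gripper_force: 0.0
```

arm_command(
  steps=[
    {"translation": [0,0,0],"rotation": [0,0,0],"claw": 64},
    {"translation": [0,0,0],"rotation": [0,0,0],"claw": 58},
    {"translation": [0,0,0],"rotation": [0,0,0],"claw": 54},
    {"translation": [0,0,0],"rotation": [0,0,0],"claw": 50},
    {"translation": [0,0,0],"rotation": [0,0,0],"claw": 45},
  ],
)

```text
clock: 4.65
tool_pos: [0.5151, 0.2379, 0.2209]
orientation: [-180.0, 0.0, -90.0]
force: [-1.2, -0.2, 3.1]
opening: 0.0518
gripper_force: 29.9
```

arm_command(
  steps=[
    {"translation": [0,0,0],"rotation": [0,0,0],"claw": 40},
    {"translation": [0,0,0],"rotation": [0,0,0],"claw": 40},
    {"translation": [0,0,0],"rotation": [0,0,0],"claw": 40},
    {"translation": [0,0,0],"rotation": [0,0,0],"claw": 40},
  ],
)

```text
clock: 5.05
tool_pos: [0.5151, 0.2379, 0.2209]
orientation: [-180.0, 0.0, -90.0]
force: [-2.7, -0.3, 6.0]
opening: 0.0519
gripper_force: 29.9
```

arm_command(
  steps=[
    {"translation": [0,0,-8],"rotation": [0,0,0],"claw": 40},
    {"translation": [0,0,-20],"rotation": [0,0,0],"claw": 40},
    {"translation": [0,0,-35],"rotation": [0,0,0],"claw": 40},
    {"translation": [0,0,-52],"rotation": [0,0,0],"claw": 40},
    {"translation": [0,0,-52],"rotation": [0,0,0],"claw": 40},
  ],
)

```text
clock: 5.55
tool_pos: [0.5163, 0.2385, 0.2752]
orientation: [-179.8, 0.1, -90.0]
force: [0.2, 0.1, -4.6]
opening: 0.0519
gripper_force: 29.9
```

arm_command(
  steps=[
    {"translation": [0,15,-2],"rotation": [0,0,0],"claw": 40},
    {"translation": [0,35,-2],"rotation": [0,0,0],"claw": 40},
    {"translation": [0,55,-2],"rotation": [0,0,0],"claw": 40},
    {"translation": [0,72,-2],"rotation": [0,0,0],"claw": 40},
    {"translation": [0,72,-2],"rotation": [0,0,0],"claw": 40},
  ],
)

```text
clock: 6.05
tool_pos: [0.4408, 0.2374, 0.2744]
orientation: [180.0, 0.0, -89.9]
force: [0.4, -0.6, -4.3]
opening: 0.0518
gripper_force: 29.9
```

arm_command(
  steps=[
    {"translation": [0,0,-15],"rotation": [0,0,0],"claw": 40},
    {"translation": [0,0,-45],"rotation": [0,0,0],"claw": 40},
    {"translation": [0,0,-80],"rotation": [0,0,0],"claw": 40},
    {"translation": [0,0,-115],"rotation": [0,0,0],"claw": 40},
    {"translation": [0,0,-130],"rotation": [0,0,0],"claw": 40},
  ],
)

```text
clock: 6.55
tool_pos: [0.4439, 0.2382, 0.4079]
orientation: [-179.8, 0.1, -90.0]
force: [-0.3, 0.5, -5.1]
opening: 0.052
gripper_force: 29.9
```

arm_command(
  steps=[
    {"translation": [5,0,0],"rotation": [0,0,0],"claw": 40},
    {"translation": [15,0,0],"rotation": [0,0,0],"claw": 40},
    {"translation": [30,0,0],"rotation": [0,0,0],"claw": 40},
    {"translation": [50,0,0],"rotation": [0,0,0],"claw": 40},
    {"translation": [70,0,0],"rotation": [0,0,0],"claw": 40},
  ],
)

```text
clock: 7.05
tool_pos: [0.4425, 0.1659, 0.4032]
orientation: [179.9, -0.1, -90.0]
force: [1.1, 0.2, -4.5]
opening: 0.052
gripper_force: 29.9
```

arm_command(
  steps=[
    {"translation": [20,-3,0],"rotation": [0,0,0],"claw": 40},
    {"translation": [40,-6,0],"rotation": [0,0,0],"claw": 40},
    {"translation": [60,-9,0],"rotation": [0,0,0],"claw": 40},
    {"translation": [80,-12,0],"rotation": [0,0,0],"claw": 40},
    {"translation": [100,-16,0],"rotation": [0,0,0],"claw": 40},
  ],
)

```text
clock: 7.55
tool_pos: [0.4583, 0.0657, 0.4034]
orientation: [179.9, -0.0, -90.0]
force: [-0.2, 0.3, -4.3]
opening: 0.0517
gripper_force: 29.9
```

arm_command(
  steps=[
    {"translation": [20,-3,0],"rotation": [0,0,0],"claw": 40},
    {"translation": [40,-6,0],"rotation": [0,0,0],"claw": 40},
    {"translation": [60,-9,0],"rotation": [0,0,0],"claw": 40},
    {"translation": [80,-12,0],"rotation": [0,0,0],"claw": 40},
    {"translation": [100,-16,0],"rotation": [0,0,0],"claw": 40},
  ],
)

```text
clock: 8.05
tool_pos: [0.4741, -0.0341, 0.4034]
orientation: [179.9, -0.0, -90.0]
force: [0.6, 0.4, -3.9]
opening: 0.0519
gripper_force: 29.9
```

arm_command(
  steps=[
    {"translation": [20,-3,0],"rotation": [0,0,0],"claw": 40},
    {"translation": [40,-6,0],"rotation": [0,0,0],"claw": 40},
    {"translation": [60,-9,0],"rotation": [0,0,0],"claw": 40},
    {"translation": [80,-12,0],"rotation": [0,0,0],"claw": 40},
    {"translation": [100,-16,0],"rotation": [0,0,0],"claw": 40},
  ],
)

```text
clock: 8.55
tool_pos: [0.4899, -0.1339, 0.4033]
orientation: [179.9, -0.0, -90.0]
force: [-0.6, 0.4, -3.7]
opening: 0.0518
gripper_force: 29.9
```

arm_command(
  steps=[
    {"translation": [20,-3,0],"rotation": [0,0,0],"claw": 40},
    {"translation": [40,-6,0],"rotation": [0,0,0],"claw": 40},
    {"translation": [60,-9,0],"rotation": [0,0,0],"claw": 40},
    {"translation": [80,-12,0],"rotation": [0,0,0],"claw": 40},
    {"translation": [100,-16,0],"rotation": [0,0,0],"claw": 40},
  ],
)

```text
clock: 9.05
tool_pos: [0.5058, -0.2337, 0.4033]
orientation: [179.9, 0.0, -90.0]
force: [-0.6, -1.3, -3.6]
opening: 0.0518
gripper_force: 29.9
```

arm_command(
  steps=[
    {"translation": [18,0,0],"rotation": [0,0,-0.25],"claw": 40},
    {"translation": [34,0,0],"rotation": [0,0,-0.5],"claw": 40},
    {"translation": [46,0,0],"rotation": [0,0,-0.75],"claw": 40},
    {"translation": [53,0,0],"rotation": [0,0,-0.75],"claw": 40},
    {"translation": [57,0,0],"rotation": [0,0,-0.75],"claw": 40},
  ],
)

```text
clock: 9.55
tool_pos: [0.5063, -0.29, 0.4036]
orientation: [179.9, 0.0, -86.3]
force: [1.5, 0.0, -4.1]
opening: 0.0519
gripper_force: 29.9
```

```bash
python3 - <<'E'
from h import *
np.set_printoptions(precision=4,suppress=True)
p,d,K=snap("wrist"); P=cloud(d,K); 
np.savez("w2.npz",p=p,d=d,P=P)
ps,ds,Ks=snap("scene"); Ps=cloud(ds,Ks);np.savez("s2.npz",p=ps,P=Ps)
cv2.imwrite("pics/w2.png",np.hstack([p[:,:400],ps[40:240,60:260].repeat(2,0).repeat(2,1)[:420] if 0 else cv2.copyMakeBorder(cv2.resize(ps[40:240,60:260],(400,400)),0,20,0,0,cv2.BORDER_CONSTANT)])[...,::-1])
m=(abs(P[...,2]-.243)<.004)&(p.max(-1)>120)&(abs(P[...,0]-.581)<.04)&(abs(P[...,1]+.285)<.17)
q=P[m];
for _ in range(3):
    o=q[:,:2].mean(0);a=np.linalg.svd(q[:,:2]-o,full_matrices=False)[2][0];a*=np.sign(a[1]);n=np.array([a[1],-a[0]])
    w=(q[:,:2]-o)@n;q=q[abs(w-np.median(w))<.016]
w=(q[:,:2]-o)@n;s=(q[:,:2]-o)@a
print("rail yaw",np.degrees(np.arctan2(n[1],n[0])),"w",np.percentile(w,[1,99]),"s",s.min(),s.max(),"z",np.median(q[:,2]),"o",o)
S=(P[...,:2]-o)@a;W=(P[...,:2]-o)@n
for side,(x0,x1) in (("-y",(-.07,0)),("+y",(0,.07))):
    k=(p.max(-1)<115)&(P[...,2]>.2455)&(P[...,2]<.262)&(abs(W)<.01)&(abs(S)<.09)
    ss=S[k]; print(len(ss),np.sort(ss)[::max(1,len(ss)//25)]); break
k=(abs(W)<.010)&(abs(S)<.06)&(P[...,2]<.2400)&(P[...,2]>.230);print("notch",np.sort(S[k])[::max(1,k.sum()//25)],np.median(P[k][:,2]))
E
```

```text
rail yaw 3.756780366488064 w [-0.0122  0.0125] s -0.08930502063869006 0.14079679275840357 z 0.2422591513246254 o [ 0.5869 -0.3572]
122 [-0.0884  0.0256  0.0257  0.0258  0.0258  0.0265  0.0266  0.0266  0.0267
  0.0267  0.0321  0.0325  0.0332  0.0333  0.0333  0.0334  0.0343  0.0343
  0.0344  0.0344  0.0345  0.0353  0.0353  0.0354  0.0354  0.0355  0.0364
  0.0365  0.0365  0.0366  0.0366]
notch [-0.0532 -0.0404 -0.0351 -0.0163 -0.0154  0.0239  0.024   0.024   0.024
  0.024   0.0241  0.0241  0.0241  0.0241  0.0241  0.0241  0.0241  0.0241
  0.0242  0.0242  0.0242  0.0242  0.0242  0.0242  0.0242  0.025   0.025
  0.025   0.025   0.025   0.025   0.0251  0.0251  0.0251  0.0251  0.0251
  0.0251  0.0251  0.0251  0.0251  0.0251  0.0252  0.0252  0.0253  0.0253] 0.2346150149182356
```

View pics/w2.png

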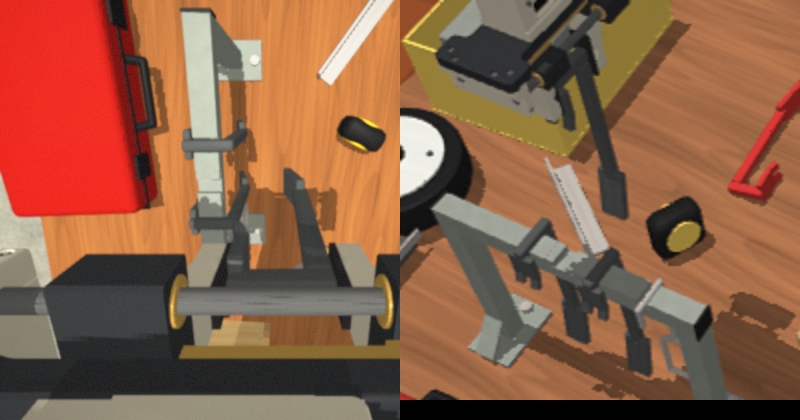

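The wrist view (rows up = -y) shows the right bar at (205,140), the left bar at (205,215) and the notch near (208,190). The held bar's foot is at (295,180), in front of the rail. I measure again with the along-rail window widened, and check how the bar hangs.

```bash
python3 - <<'E'
from h import *
np.set_printoptions(precision=4,suppress=True,linewidth=160)
a=np.array([-np.sin(np.radians(3.755)),np.cos(np.radians(3.755))]);n=np.array([a[1],-a[0]])
for f in ("w2","s2"):
    z=np.load(f+".npz");p=z["p"];P=z["P"]
    m=(abs(P[...,2]-.243)<.004)&(p.max(-1)>120)&(abs(P[...,0]-.581)<.03)&(abs(P[...,1]+.285)<.17)
    W=P[...,:2]@n;S=P[...,:2]@a
    ed=np.percentile(W[m],[2,98]); Wm=ed.mean();print(f,"rail W",ed,Wm,"z",np.median(P[m][:,2]))
    for lo,hi in ((-.375,-.335),(-.30,-.25)):
        k=(p.max(-1)<115)&(P[...,2]>.2455)&(P[...,2]<.262)&(abs(W-Wm)<.01)&(S>lo)&(S<hi);print("bar",k.sum(),np.percentile(S[k],[3,50,97]) if k.sum() else 0, "Wspan",)
    for lo in np.arange(-.345,-.29,.0015):
        k=(abs(W-Wm)<.008)&(S>lo)&(S<lo+.0015)&(P[...,2]>.22)&(P[...,2]<.262)
        if k.any(): print(round(lo+.00075,4),k.sum(),np.median(P[k][:,2]).round(4),p[k].max(-1).mean().round())
P=np.load("s2.npz")["P"]
m=(abs(P[...,0]-.49)<.05)&(abs(P[...,1]+.29)<.03)&(P[...,2]>.215)&(P[...,2]<.39)
q=P[m];print(len(q))
for z in np.arange(.22,.39,.02):
    k=abs(q[:,2]-z)<.008
    if k.any(): print(z.round(3),np.percentile(q[k],[5,95],0)[:,:2].ravel())
E
```

```text
w2 rail W [0.5502 0.5749] 0.5625477717976977 z 0.2422529827450479
bar 120 [-0.3693 -0.3615 -0.3583] Wspan
bar 196 [-0.286  -0.2812 -0.2749] Wspan
-0.3442 19 0.2428 209.0
-0.3428 27 0.2423 210.0
-0.3412 16 0.2424 210.0
-0.3398 30 0.2422 210.0
-0.3382 16 0.2421 210.0
-0.3368 26 0.2421 210.0
-0.3352 20 0.2415 209.0
-0.3338 22 0.2424 210.0
-0.3322 24 0.2415 210.0
-0.3308 16 0.242 210.0
-0.3292 15 0.2421 207.0
-0.3278 1 0.2352 194.0
-0.3262 27 0.2343 204.0
-0.3248 16 0.2341 210.0
-0.3232 23 0.2347 211.0
-0.3218 20 0.2342 210.0
-0.3202 16 0.2345 210.0
-0.3188 25 0.2343 209.0
-0.3172 19 0.234 210.0
-0.3157 16 0.2344 207.0
-0.3142 54 0.2362 175.0
-0.3127 21 0.2418 201.0
-0.3112 16 0.242 209.0
-0.3097 27 0.242 194.0
-0.3082 17 0.2419 177.0
-0.3067 19 0.2417 171.0
-0.3052 25 0.2422 169.0
-0.3037 17 0.2423 151.0
-0.3022 25 0.2428 135.0
-0.3007 19 0.2423 130.0
-0.2992 17 0.2426 128.0
-0.2977 22 0.2427 128.0
-0.2962 18 0.2421 128.0
-0.2947 18 0.2424 127.0
-0.2932 19 0.2424 127.0
-0.2917 22 0.2418 126.0
-0.2902 16 0.2424 128.0
s2 rail W [0.5486 0.5738] 0.561197785845124 z 0.2440143663749894
bar 54
[... 516 characters left out ...]
 0.243 162.0
-0.3112 7 0.2439 137.0
-0.3097 4 0.2436 155.0
-0.3082 5 0.2443 141.0
-0.3067 3 0.2456 136.0
-0.3052 6 0.245 130.0
-0.3037 7 0.2444 117.0
-0.3022 5 0.2437 98.0
-0.3007 4 0.2439 99.0
-0.2992 2 0.2441 98.0
-0.2977 5 0.2438 98.0
-0.2962 8 0.2444 98.0
-0.2947 4 0.244 98.0
-0.2932 2 0.2457 98.0
-0.2917 5 0.2448 99.0
-0.2902 3 0.2458 91.0
663
0.22 [ 0.4946 -0.3014  0.5043 -0.2741]
0.24 [ 0.4946 -0.3011  0.5027 -0.2742]
0.26 [ 0.4895 -0.302   0.4979 -0.2746]
0.28 [ 0.4847 -0.3023  0.4952 -0.2753]
0.3 [ 0.4837 -0.2952  0.4959 -0.2834]
0.32 [ 0.4832 -0.2933  0.4957 -0.2834]
0.34 [ 0.4829 -0.2933  0.496  -0.2828]
0.36 [ 0.4823 -0.2923  0.4951 -0.2831]
0.38 [ 0.4828 -0.2944  0.5341 -0.2774]
```

```bash
python3 - <<'E'
from h import *
z=np.load("w2.npz");P=z["P"];z0=np.load("scene0.npz")["P"]
for Q in (P,z0):
    m=(Q[...,0]>.42)&(Q[...,0]<.545)&(Q[...,1]>-.36)&(Q[...,1]<-.22)&(Q[...,2]>.008)&(Q[...,2]<.12)
    print(m.sum(), np.percentile(Q[m],[0,5,50,95,100],0).round(3).tolist() if m.any() else 0)
E
```

```text
0 0
0 0
```

Nothing lies under the path. I descend in front of the rail, then cross over it.

arm_command(
  steps=[
    {"translation": [0,0,15],"rotation": [0,0,0],"claw": 40},
    {"translation": [0,0,45],"rotation": [0,0,0],"claw": 40},
    {"translation": [0,0,80],"rotation": [0,0,0],"claw": 40},
    {"translation": [0,0,108],"rotation": [0,0,0],"claw": 40},
    {"translation": [0,0,120],"rotation": [0,0,0],"claw": 40},
  ],
)

```text
clock: 10.15
tool_pos: [0.5059, -0.288, 0.2816]
orientation: [179.8, 0.1, -86.2]
force: [0.6, -0.1, -5.4]
opening: 0.0521
gripper_force: 29.9
```

arm_command(
  steps=[
    {"translation": [0,-10,0],"rotation": [0,0,0],"claw": 40},
    {"translation": [-1,-28,0],"rotation": [0,0,0],"claw": 40},
    {"translation": [-1.4,-48,0],"rotation": [0,0,0],"claw": 40},
    {"translation": [-1.4,-65,0],"rotation": [0,0,0],"claw": 40},
    {"translation": [-1.4,-73,0],"rotation": [0,0,0],"claw": 40},
  ],
)

```text
clock: 10.65
tool_pos: [0.5814, -0.283, 0.286]
orientation: [180.0, -0.1, -86.2]
force: [-14.6, -0.3, 3.0]
opening: 0.0517
gripper_force: 30.0
```

arm_command(
  steps=[
    {"translation": [0,0,0],"rotation": [0,0,0],"claw": 40},
    {"translation": [0,0,0],"rotation": [0,0,0],"claw": 40},
  ],
)

```text
clock: 10.85
tool_pos: [0.5807, -0.2829, 0.2853]
orientation: [-179.9, -0.0, -86.2]
force: [0.1, -0.6, -4.7]
opening: 0.0518
gripper_force: 30.0
```

```bash
python3 - <<'E'
from h import *
np.set_printoptions(precision=4,suppress=True,linewidth=160)
o=ctrl.get_obs();print(o["tool_pos"],o["orientation"],o["force"],o["moment"])
t=np.radians(3.755);a=np.array([-np.sin(t),np.cos(t)]);n=np.array([a[1],-a[0]])
print("W,S",o["tool_pos"][:2]@n,o["tool_pos"][:2]@a)
p,d,K=snap("wrist");P=cloud(d,K);W=P[...,:2]@n;S=P[...,:2]@a
ps,ds,Ks=snap("side");pc,dc,Kc=snap("scene")
cen=[proj(np.array([.58,-.285,.24]),k).astype(int) for k in (Ks,Kc)]
def crop(p,c,h=75): x,y=np.clip(c[0],h,559-h),np.clip(c[1],h,419-h);return cv2.resize(p[y-h:y+h,x-h:x+h],(400,400),interpolation=cv2.INTER_CUBIC)
save("x3.png",np.hstack([crop(ps,cen[0]),crop(pc,cen[1])]));print(cen)
for lo in np.arange(-.375,-.275,.002):
    k=(abs(W-.5625)<.008)&(S>lo)&(S<lo+.002)&(P[...,2]>.22)&(P[...,2]<.275)
    if k.any(): print((lo+.001).round(4),k.sum(),np.median(P[k][:,2]).round(4),p[k].max(-1).mean().round(),end=' | ')
E
```

```text
[ 0.5807 -0.2829  0.2853] [-179.9116   -0.0254  -86.2224] [ 0.1133 -0.559  -4.6598] [-0.0199  0.0733 -0.0172]
W,S 0.5608794920909327 -0.32034137205522806
[array([244, 127]), array([143, 168])]
-0.374 76 0.2422 213.0 | -0.372 74 0.2423 207.0 | -0.37 118 0.2424 112.0 | -0.368 80 0.2479 110.0 | -0.366 93 0.2484 124.0 | -0.364 80 0.2483 122.0 | -0.362 78 0.2482 116.0 | -0.36 73 0.2479 105.0 | -0.358 28 0.2467 97.0 | -0.356 75 0.242 173.0 | -0.354 74 0.2423 214.0 | -0.352 76 0.2422 213.0 | -0.35 73 0.2423 212.0 | -0.348 74 0.2424 211.0 | -0.346 70 0.2423 210.0 | -0.344 75 0.2425 209.0 | -0.342 71 0.2424 209.0 | -0.34 63 0.2423 210.0 | -0.338 68 0.2419 208.0 | -0.336 68 0.2419 208.0 | -0.334 64 0.2419 208.0 | -0.332 60 0.242 208.0 | -0.33 58 0.2419 209.0 | -0.326 45 0.2343 211.0 | -0.324 62 0.2345 207.0 | -0.322 54 0.2343 159.0 | -0.32 68 0.2342 127.0 | -0.318 53 0.2343 126.0 | -0.316 60 0.2342 130.0 | -0.314 156 0.2379 137.0 | -0.312 61 0.2418 128.0 | -0.31 60 0.2417 128.0 | -0.308 64 0.242 128.0 | -0.306 66 0.2421 127.0 | -0.304 58 0.2423 128.0 | -0.302 59 0.2424 128.0 | -0.3 58 0.2423 128.0 | -0.298 65 0.2423 128.0 | -0.296 54 0.2422 127.0 | -0.294 57 0.2423 127.0 | -0.292 58 0.2424 126.0 | -0.29 32 0.2421 123.0 |
```

View pics/x3.png

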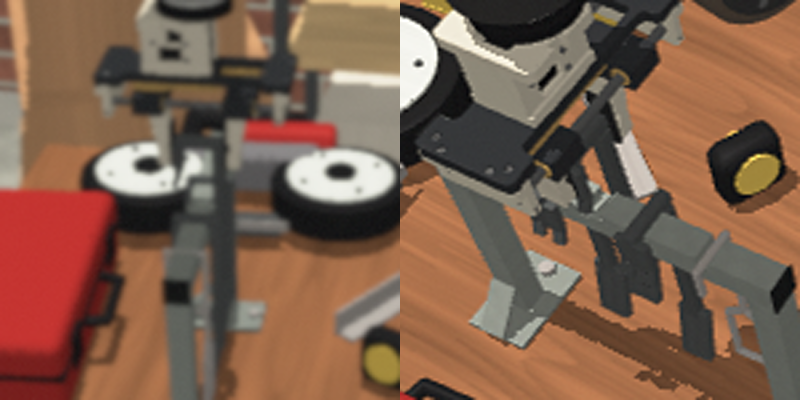

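The left panel (side) shows the held bar astride the rail line; both neighbours hang undisturbed in the right panel (scene). The brief -14.6 N in x suggests the shank brushed the rail's front face. I back off 1.5 mm, shift onto the notch estimate and lower.

arm_command(
  steps=[
    {"translation": [0.9,1.5,5],"rotation": [0,0,0],"claw": 40},
    {"translation": [0.9,1.5,15],"rotation": [0,0,0],"claw": 40},
    {"translation": [0.9,1.5,25],"rotation": [0,0,0],"claw": 40},
    {"translation": [0.9,1.5,35],"rotation": [0,0,0],"claw": 40},
    {"translation": [0.9,1.5,40],"rotation": [0,0,0],"claw": 40},
  ],
)

```text
clock: 11.5
tool_pos: [0.5779, -0.2837, 0.2426]
orientation: [179.9, 0.1, -86.2]
force: [-0.6, 0.0, -4.5]
opening: 0.0518
gripper_force: 30.0
```

arm_command(
  steps=[
    {"translation": [0,0,4],"rotation": [0,0,0],"claw": 40},
    {"translation": [0,0,8],"rotation": [0,0,0],"claw": 40},
    {"translation": [0,0,12],"rotation": [0,0,0],"claw": 40},
    {"translation": [0,0,14],"rotation": [0,0,0],"claw": 40},
    {"translation": [0,0,14],"rotation": [0,0,0],"claw": 40},
  ],
)

```text
clock: 12.0
tool_pos: [0.5785, -0.2839, 0.2303]
orientation: [180.0, 0.0, -86.2]
force: [0.2, 0.6, -4.5]
opening: 0.0515
gripper_force: 30.0
```

```bash
python3 - <<'E'
from h import *
np.set_printoptions(precision=4,suppress=True)
o=ctrl.get_obs();print(o["tool_pos"],o["orientation"],o["force"],o["moment"])
t=np.radians(3.755);a=np.array([-np.sin(t),np.cos(t)]);n=np.array([a[1],-a[0]])
print("W,S",o["tool_pos"][:2]@n,o["tool_pos"][:2]@a)
E
```

```text
[ 0.5785 -0.2839  0.2303] [179.9829   0.0062 -86.2362] [ 0.155   0.6079 -4.5201] [ 0.0346  0.0858 -0.0746]
W,S 0.5586616883137034 -0.321150601835686
```

arm_command(
  steps=[
    {"translation": [0,0,1.5],"rotation": [0,0,0],"claw": 40},
    {"translation": [0,0,3],"rotation": [0,0,0],"claw": 40},
    {"translation": [0,0,4.5],"rotation": [0,0,0],"claw": 40},
    {"translation": [0,0,6],"rotation": [0,0,0],"claw": 40},
    {"translation": [0,0,6],"rotation": [0,0,0],"claw": 40},
  ],
)

```text
clock: 12.5
tool_pos: [0.5784, -0.2838, 0.2243]
orientation: [180.0, 0.0, -86.2]
force: [0.1, -0.3, -4.5]
opening: 0.052
gripper_force: 30.0
```

arm_command(
  steps=[
    {"translation": [0,0,0.7],"rotation": [0,0,0],"claw": 40},
    {"translation": [0,0,1.4],"rotation": [0,0,0],"claw": 40},
    {"translation": [0,0,2],"rotation": [0,0,0],"claw": 40},
    {"translation": [0,0,2],"rotation": [0,0,0],"claw": 40},
  ],
)

```text
clock: 12.9
tool_pos: [0.5785, -0.2839, 0.2224]
orientation: [180.0, 0.0, -86.2]
force: [0.5, 0.3, -4.1]
opening: 0.0518
gripper_force: 30.0
```

arm_command(
  steps=[
    {"translation": [0,0,0.5],"rotation": [0,0,0],"claw": 40},
    {"translation": [0,0,1],"rotation": [0,0,0],"claw": 40},
    {"translation": [0,0,1.5],"rotation": [0,0,0],"claw": 40},
    {"translation": [0,0,1.5],"rotation": [0,0,0],"claw": 40},
  ],
)

```text
clock: 13.3
tool_pos: [0.5785, -0.2839, 0.2209]
orientation: [180.0, 0.0, -86.2]
force: [0.3, 0.7, -3.9]
opening: 0.0518
gripper_force: 30.0
```

arm_command(
  steps=[
    {"translation": [0,0,0.5],"rotation": [0,0,0],"claw": 40},
    {"translation": [0,0,1],"rotation": [0,0,0],"claw": 40},
    {"translation": [0,0,1.5],"rotation": [0,0,0],"claw": 40},
    {"translation": [0,0,1.5],"rotation": [0,0,0],"claw": 40},
  ],
)

```text
clock: 13.7
tool_pos: [0.5785, -0.2839, 0.2194]
orientation: [180.0, 0.0, -86.2]
force: [-0.5, -0.3, -4.5]
opening: 0.0518
gripper_force: 30.0
```

It has gone below plain-top level without contact, so the bar is entering the notch.

arm_command(
  steps=[
    {"translation": [0,0,0.5],"rotation": [0,0,0],"claw": 40},
    {"translation": [0,0,1],"rotation": [0,0,0],"claw": 40},
    {"translation": [0,0,1.5],"rotation": [0,0,0],"claw": 40},
    {"translation": [0,0,1.5],"rotation": [0,0,0],"claw": 40},
  ],
)

```text
clock: 14.1
tool_pos: [0.5785, -0.2839, 0.218]
orientation: [180.0, 0.0, -86.2]
force: [1.2, -0.5, -4.3]
opening: 0.052
gripper_force: 30.0
```

arm_command(
  steps=[
    {"translation": [0,0,0.4],"rotation": [0,0,0],"claw": 40},
    {"translation": [0,0,0.8],"rotation": [0,0,0],"claw": 40},
    {"translation": [0,0,0.8],"rotation": [0,0,0],"claw": 40},
  ],
)

```text
clock: 14.4
tool_pos: [0.5785, -0.2839, 0.2172]
orientation: [180.0, 0.0, -86.2]
force: [0.3, 1.4, -4.5]
opening: 0.0518
gripper_force: 30.0
```

arm_command(
  steps=[
    {"translation": [0,0,0.4],"rotation": [0,0,0],"claw": 40},
    {"translation": [0,0,0.8],"rotation": [0,0,0],"claw": 40},
    {"translation": [0,0,0.8],"rotation": [0,0,0],"claw": 40},
  ],
)

```text
clock: 14.7
tool_pos: [0.5785, -0.2839, 0.2164]
orientation: [180.0, 0.0, -86.2]
force: [-0.9, 0.3, -3.6]
opening: 0.0519
gripper_force: 30.0
```

arm_command(
  steps=[
    {"translation": [0,0,0.3],"rotation": [0,0,0],"claw": 40},
    {"translation": [0,0,0.6],"rotation": [0,0,0],"claw": 40},
    {"translation": [0,0,0.6],"rotation": [0,0,0],"claw": 40},
  ],
)

```text
clock: 15.0
tool_pos: [0.5786, -0.2839, 0.2163]
orientation: [-180.0, -0.0, -86.2]
force: [-1.6, 1.7, -0.4]
opening: 0.0521
gripper_force: 30.0
```

arm_command(
  steps=[
    {"translation": [0,0,0.3],"rotation": [0,0,0],"claw": 40},
    {"translation": [0,0,0.6],"rotation": [0,0,0],"claw": 40},
    {"translation": [0,0,0.6],"rotation": [0,0,0],"claw": 40},
  ],
)

```text
clock: 15.3
tool_pos: [0.5786, -0.2839, 0.2163]
orientation: [-180.0, -0.0, -86.2]
force: [-3.7, 3.1, 5.6]
opening: 0.0519
gripper_force: 30.0
```

Floor contact came at TCP z 0.2163, matching the 8 mm notch depth. I ease the load and open the fingers.

arm_command(
  steps=[
    {"translation": [0,0,-0.6],"rotation": [0,0,0],"claw": 50},
    {"translation": [0,0,-0.6],"rotation": [0,0,0],"claw": 54},
    {"translation": [0,0,-0.6],"rotation": [0,0,0],"claw": 58},
    {"translation": [0,0,-0.6],"rotation": [0,0,0],"claw": 66},
    {"translation": [0,0,-0.6],"rotation": [0,0,0],"claw": 74},
  ],
)

```text
clock: 15.8
tool_pos: [0.5787, -0.284, 0.2158]
orientation: [-180.0, -0.0, -86.2]
force: [0.5, -0.2, 0.3]
opening: 0.0686
gripper_force: 0.0
```

arm_command(
  steps=[
    {"translation": [0,0,0],"rotation": [0,0,0],"claw": 74},
    {"translation": [0,0,0],"rotation": [0,0,0],"claw": 74},
    {"translation": [0,0,0],"rotation": [0,0,0],"claw": 74},
  ],
)

```text
clock: 16.1
tool_pos: [0.5786, -0.284, 0.2159]
orientation: [180.0, -0.0, -86.2]
force: [-0.7, 0.0, -0.2]
opening: 0.074
gripper_force: 0.0
```

Force is back to zero. I go up slowly, then well clear.

arm_command(
  steps=[
    {"translation": [0,0,-5],"rotation": [0,0,0],"claw": 74},
    {"translation": [0,0,-15],"rotation": [0,0,0],"claw": 74},
    {"translation": [0,0,-30],"rotation": [0,0,0],"claw": 74},
    {"translation": [0,0,-50],"rotation": [0,0,0],"claw": 74},
    {"translation": [0,0,-70],"rotation": [0,0,0],"claw": 74},
  ],
)

```text
clock: 16.6
tool_pos: [0.5786, -0.284, 0.2876]
orientation: [-180.0, -0.0, -86.2]
force: [1.2, 0.1, -0.0]
opening: 0.074
gripper_force: 0.0
```

arm_command(
  steps=[
    {"translation": [0,0,-30],"rotation": [0,0,0],"claw": 74},
    {"translation": [0,0,-70],"rotation": [0,0,0],"claw": 74},
    {"translation": [0,0,-110],"rotation": [0,0,0],"claw": 74},
    {"translation": [0,30,-130],"rotation": [0,0,0],"claw": 74},
    {"translation": [0,50,-130],"rotation": [0,0,0],"claw": 74},
  ],
)

```text
clock: 17.1
tool_pos: [0.5286, -0.2879, 0.4209]
orientation: [-179.6, -0.2, -86.2]
force: [0.7, -0.3, 0.6]
opening: 0.0739
gripper_force: 0.0
```

```bash
python3 - <<'E'
from h import *
np.set_printoptions(precision=4,suppress=True,linewidth=160)
o=ctrl.get_obs();print(o["tool_pos"],o["force"])
t=np.radians(3.755);a=np.array([-np.sin(t),np.cos(t)]);n=np.array([a[1],-a[0]])
p,d,K=snap("wrist");P=cloud(d,K);W=P[...,:2]@n;S=P[...,:2]@a
pc,dc,Kc=snap("scene")
save("x4.png",np.hstack([cv2.resize(p[60:260,130:330],(400,400)),cv2.resize(pc[110:250,70:210],(400,400),interpolation=cv2.INTER_CUBIC)]))
k=(abs(W-.5625)<.02)&(S>-.40)&(S<-.25)&(P[...,2]>.2445)&(P[...,2]<.275)
for lo in np.arange(-.378,-.270,.003):
    q=k&(S>lo)&(S<lo+.003)
    if q.any(): print((lo+.0015).round(4),q.sum(),np.percentile(P[q][:,2],[50,90]).round(4))
E
```

```text
[ 0.5286 -0.2879  0.4209] [ 0.6884 -0.305   0.5618]
-0.3705 52 [0.2467 0.2479]
-0.3675 120 [0.2483 0.249 ]
-0.3645 113 [0.2482 0.2492]
-0.3615 92 [0.2483 0.2491]
-0.3585 64 [0.2475 0.2482]
-0.3255 106 [0.2471 0.2485]
-0.3225 108 [0.2483 0.2492]
-0.3195 101 [0.2485 0.2494]
-0.3165 82 [0.2478 0.2491]
-0.2865 65 [0.2461 0.2471]
-0.2835 104 [0.248 0.249]
-0.2805 76 [0.2483 0.2492]
-0.2775 95 [0.2481 0.249 ]
-0.2745 8 [0.2468 0.247 ]
```

View pics/x4.png

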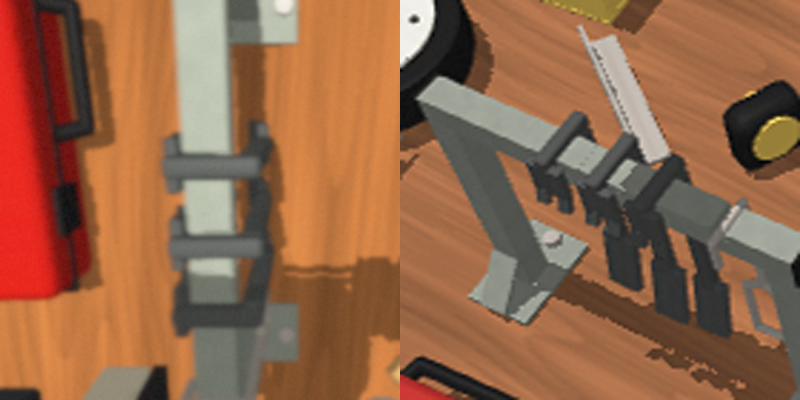

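The three bars hang level and the same way round. Their tops are all at 0.2485 m, and ours at crop (215,247) is fully down in the middle notch. The arm is clear, so I hand the job in.

```bash
python3 -c "
from plant import ctrl
print(ctrl.close_job())"
```

```text
the job is handed in; nothing more can be done
None
```

The wrecking bar hangs fully down in the free notch, the same way round as its neighbours, and both of those still hang where they were; I handed the job in at about 17 s. The shank appears to have brushed the rail's front face once (about 15 N), and the seating force was about 10 N.

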